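# Rack the sound clay plant marker, hold the chipped one up to the camera

## Task

Two fired-clay plant markers lean on the drying ledge: stand the sound one on edge in either free slot of the wooden rack, spike down in the slot and plaque resting on the rack, and let go of it. Then pick up the one with the broken corner and finish while holding it still in the air before the inspection camera, so that a colleague can judge the break: upright, spike down, its leaf face square to the lens, the middle of the plaque on the camera's line of sight about 15 cm from the front glass. Do not touch the camera, and leave the marker already in the rack and the other things where they are.

Things in the scene. Friction and masses are not known exactly. Their poses are not given: they have to be found in the camera images.
- chipped_marker_centre (a point): Chipped clay marker, size and axes as the sound one; this point: centre of its plaque. Its upper +y corner is broken off on a slant, from 5 mm past mid-top-edge to 27 mm down the side. Grip its whole middle through the 8 mm thickness, tips down to the plaque centre at most. Leans on the ledge next to the sound one (either side), leaf face to the ledge's front.
- sound_marker_centre (a point): Sound clay marker on the ledge: plaque 60 wide, 70 tall, 8 mm thick, all corners whole; below it a spike 20 wide, 38 long, 8 thick (last 9 mm: 14 x 6). 50 to 105 g. This point: centre of the plaque, 35 mm under its top edge. z from spike to top edge (leans back 20 degrees), y across the width, x through the thickness; a leaf relief is on the -x face.
- sound_marker_shoulder (a point): Middle of the lower edge of the sound marker's plaque, where the spike begins, 35 mm below its centre; same axes. This edge rests on the rack's top when the spike is fully in a slot.
- racked_marker_centre (a point): Bystander: centre of a third marker's plaque (sound, same size and axes), which already stands upright in the rack's slot at the -y end; its top edge is 114 mm above the bench.
- ledge: Fixed wooden drying ledge: base 96 (x) x 196 (y) x 14 mm, on it a board along y leaning back to +x by 20 degrees, top 76 mm above the bench, 8 mm below the plaque centres, so the upper plaques are free in front and behind. Two markers lean on it about 86 mm apart, centres at x = 7, z = 84 mm, spikes behind a low lip. Origin: under its middle, on the bench; open front to -x.
- rack: Fixed wooden drying rack, 86 (x) x 210 (y) x 44 mm high, three slots in its top in a row along y, 64 mm apart. A slot is 29 mm long (x), 12 wide (y), 41 deep: a marker in it has its faces towards the rack's +y and -y, either way round. The slot at the -y end is taken, the other two are free. Origin: under its middle, on the bench; z up.
- slot_1 (a point): Middle of the mouth of the rack's middle slot (free), on the rack's top, 44 mm above the bench; axes as the rack's (slot long in x, narrow in y).
- slot_2 (a point): Middle of the mouth of the rack's slot at the +y end (free), on the rack's top, 44 mm above the bench; axes as the rack's.
- camera: Fixed inspection camera: round dark foot of 100 mm diameter, post, grey head 66 x 58 x 46 mm with a black lens barrel; it looks level along its -x; its top is 293 mm above the bench. Origin: on the bench, under the head; z up.
- lens (a point): Middle of the camera's front glass, 270 mm above the bench; axes as the camera's: it looks along -x, z up.
- glue_bottle: Bystander: white glue bottle with orange nozzle, 47 mm diameter, 137 mm tall; origin at the centre of its underside.
- gem_jar: Bystander: glass jar of blue gems with gold lid, 62 mm diameter, 90 mm tall; origin at the centre of its underside.

How it is judged:
By the outcome, as a careful person would: the job done as asked, in the order asked, and still so for the second after the job is handed in, while the arm keeps its last pose, push and grip.
It also fails if it takes over 70 s, if anything falls off the work surface, if the arm or the gripper's body presses on something with over 40 N, if the wrist force passes 120 N, or if a joint passes its speed limit or range.

## Robot

A 7-joint arm with a two-finger parallel gripper is mounted at the origin on the work surface; the furniture and walls round the work are solid. World frame = base frame: x ahead of the robot, y to its left, z up, the work surface at z = 0. Lengths are in m, angles in rad, forces in N, time in s.
With the tool pointing down it reaches from about 0.425 to 0.875 m from the base axis. Payload 4.7 kg.
Tool frame: the origin (TCP) lies midway between the tips of the shut fingers; the grasp point (between the pads) lies 19 mm behind it; z points along the fingers, y is the line along which they close (so a half turn about z gives the same grasp; the last joint's range is limited). The gripper opens to 87 mm and grips with 3 to 60 N. Pads are 19 mm wide; open, the fingers measure 117 mm over their backs; the gripper's body (75 mm by 190 mm) begins 51 mm behind the grasp point.
Start: joints at [1.121, 0.321, -0.07, 1.45, 0.023, 1.371, -0.057], TCP at [0.291, -0.581, 0.223] pointing down, gripper open.
Joint ranges: [-2.86, 2.86], [-0.3, 2.09], [-1.38, 1.24], [0.06, 2.45], [-1.56, 4.7], [0.09, 2.05], [-2.69, 2.69]. Speed limits (rad/s): [2.57, 2.57, 3.14, 3.14, 3.14, 3.14, 3.14].

## Interface

Orientations are given as a rotation vector (axis times angle).
In Python, from bench import ctrl, get_image, calibration gives the robot as it stands.
- The arm moves only by the tool apply_moves, never from a script. Its arguments are lists of equal length, an entry for each row: "dp": the shift along the tool's x, y, z in m, a list of three; "twist": the turn, a rotation vector about the tool's x, y, z in rad, a list of three; "fingers": the closure, from 0 (fully open) to 1 (shut). In form: {"dp": [[dx, dy, dz], ...], "twist": [[ax, ay, az], ...], "fingers": [fingers, ...]}. A call has 1 to 10 rows; each row shifts and turns the commanded pose from where the row before left it, along the tool's axes as they then stand; what a row does not reach is not made up. A row lasts 1/10 s, in which the tool goes at most 50 mm and 8.59 degrees, less where a joint would pass 70% of its speed; a pose out of reach is approached as far as the arm can. A call is refused whole if a number of a shift passes 0.05 or a number of a turn 0.15, either way. A call with a gripper value outside its range is refused whole. The fingers move at their own pace and stop on an object; "newtons" is the grip in N (left out, the last holds). Time passes only in rows, so rows that do not move let the fingers close. It gives the time, the measured TCP pose, the force, the opening and the grip force at its end, in the units of the state.
- ctrl.get_state(): the state, without advancing time (a new reading comes with each control period).
- get_image(name): name is "scene" or "side" or "wrist"; returns the picture (420x560x3 uint8, red, green, blue); there is no depth.
- calibration(name): a dict with "fx", "fy", "cx", "cy" (pixels), "eye" and "attitude" of the camera in the world; the wrist camera has in their place "hand_eye" (4x4, takes a point from camera to tool coordinates, whose origin is the TCP and whose axes are the flange's). Camera axes: x right, y up, looking along -z (the intrinsics and any distortion apply to the point x, -y, -z); pixel columns grow to the right and rows downward; lengths in m; the calibration is good to about 2 mm. A picture is of the moment at which its call begins: read the wrist's pose just before it. calibration takes no time and is no camera call.
- ctrl.close_job(): hands the job in; it is judged then, once.
The state is a dict: "time": time; "joint_positions": joint angles; "qd": joint speeds; "joint_torque": joint torques, N m; "position": TCP position; "tool_rot": TCP orientation; "ft_force": force on the tool from outside, world axes, zero at the start; "torque": the same for the moment, N m; "grip_width": opening from 0.0 (shut) to 1.0 (fully open); "grip_force": force on a finger pad.
Only numpy, scipy, OpenCV 4.12 (cv2) and the standard library are available. Lean on these libraries where they do the work, as an engineer would, in place of code of your own. Each camera call takes 0.05 s, during which the arm holds its last target. There are 200 camera calls.

## Working session

There is one attempt and no reset: what is moved stays moved. The work goes in short steps, Python scripts to look and compute and a tool call to move; the robot and the scene stay as the last step left them, time stands still between calls to the robot, and variables do not carry over. Pictures are saved under pics/ and viewed, at most 10 in all, crops included, and the job is handed in when it is done.

Besides the shell and the picture viewer there is one more tool, called as a command line: name --argument value ..., lists and objects as JSON in quotes. apply_moves: Moves the arm, as the interface text tells. Its arguments: {"type":"object","properties":{"dp":{"type":"array"},"twist":{"type":"array"},"fingers":{"type":"array"},"newtons":{"type":"number"}},"required":["dp","twist","fingers"]}

```bash
mkdir -p pics; ls; python3 - <<'E'
from bench import ctrl,get_image,calibration
import cv2,numpy as np
np.set_printoptions(precision=4,suppress=True)
print(ctrl.get_state())
for n in("scene","side","wrist"):
    print(n,calibration(n))
a=get_image("scene");b=get_image("side")
cv2.imwrite("pics/scene0.png",a[:,:,::-1]);cv2.imwrite("pics/side0.png",b[:,:,::-1])
E
```

```text
pics
{'time': 0.0, 'joint_positions': array([ 1.1211,  0.3218, -0.0701,  1.4517,  0.0226,  1.3708, -0.0569]), 'qd': array([ 0.0013,  0.0014,  0.0005,  0.0011,  0.0006,  0.0006, -0.0017]), 'joint_torque': array([ -0.0002, -49.1294,  -0.404 , -31.2527,  -0.064 ,   0.0438,
         0.0002]), 'position': array([ 0.2905, -0.5809,  0.2215]), 'tool_rot': array([-3.0558, -0.7216,  0.0009]), 'ft_force': array([-0.5658,  0.0219, -0.1382]), 'torque': array([0.0025, 0.0128, 0.0133]), 'grip_force': 0.0, 'grip_width': 0.9958640331560206}
scene {'fx': 453.93657264786003, 'fy': 453.93657264786003, 'cx': 284.59734371430363, 'cy': 212.3081051396843, 'eye': array([-0.2382, -1.0009,  0.7218]), 'attitude': array([ 1.0745, -0.3548, -0.5514])}
side {'fx': 465.9785276810206, 'fy': 465.9785276810206, 'cx': 271.26835405960503, 'cy': 206.64099717290406, 'eye': array([ 0.3766, -1.4799,  0.7143]), 'attitude': array([ 1.2194, -0.0106, -0.0207])}
wrist {'fx': 295.8395747972871, 'fy': 295.8395747972871, 'cx': 280.76080222126313, 'cy': 212.91050445967923, 'hand_eye': array([[ 0.0006,  0.9595,  0.2819,  0.0795],
       [ 1.    , -0.0007,  0.0003,  0.0002],
       [ 0.0005,  0.2819, -0.9595, -0.1622],
       [ 0.    ,  0.    ,  0.    ,  1.    ]])}
```

View pics/scene0.png

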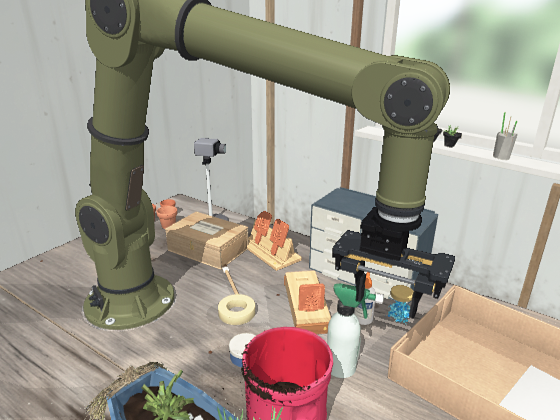

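View pics/side0.png

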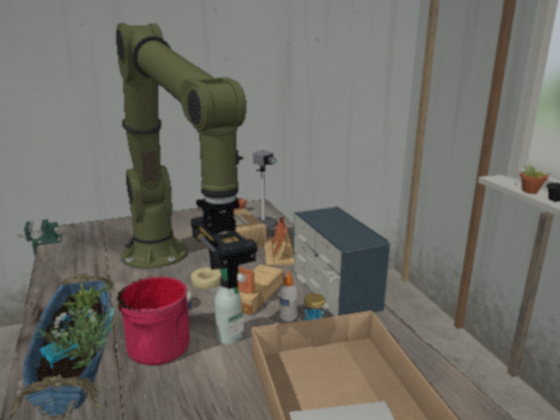

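The scene view shows the rack at about (308,298), the ledge with two markers at (272,240) and the camera at (210,150). In the side view they are at (262,287), (280,243) and (264,160). I'll enlarge both.

```bash
cat > h.py <<'E'
import cv2,numpy as np
from scipy.spatial.transform import Rotation as R
from scipy.optimize import least_squares
from bench import ctrl,get_image,calibration
np.set_printoptions(precision=4,suppress=True)
def fixed(n):
    c=calibration(n);return c,np.array(c["eye"]),R.from_rotvec(c["attitude"]).as_matrix()
def wristcam(pos,rv):
    c=calibration("wrist");T=np.eye(4);T[:3,:3]=R.from_rotvec(rv).as_matrix();T[:3,3]=pos
    T=T@c["hand_eye"];return c,T[:3,3],T[:3,:3]
def ray(cam,uv):
    c,e,A=cam;d=np.array([(uv[0]-c["cx"])/c["fx"],-(uv[1]-c["cy"])/c["fy"],-1]);d=A@d;return e,d/np.linalg.norm(d)
def proj(cam,p):
    c,e,A=cam;q=(np.asarray(p)-e)@A;return np.stack([c["cx"]-c["fx"]*q[...,0]/q[...,2],c["cy"]+c["fy"]*q[...,1]/q[...,2]],-1)
def tri(*cu):
    M=np.zeros((3,3));b=np.zeros(3);rs=[ray(c,u) for c,u in cu]
    for e,d in rs:
        P=np.eye(3)-np.outer(d,d);M+=P;b+=P@e
    p=np.linalg.solve(M,b);return p,[round(1000*np.linalg.norm((np.eye(3)-np.outer(d,d))@(p-e)),1) for e,d in rs]
def atz(cam,uv,z):
    e,d=ray(cam,uv);return e+d*(z-e[2])/d[2]
def crop(img,x0,y0,w,h,s):
    return cv2.resize(img[y0:y0+h,x0:x0+w,::-1],None,fx=s,fy=s,interpolation=cv2.INTER_CUBIC)
E
python3 - <<'E'
from h import *
a=cv2.imread("pics/scene0.png")[:,:,::-1];b=cv2.imread("pics/side0.png")[:,:,::-1]
A=crop(a,190,125,150,220,2.7);B=crop(b,200,140,145,220,2.7)
cv2.imwrite("pics/m1.png",np.hstack([A,B]));print(A.shape,B.shape)
E
```

```text
(594, 405, 3) (594, 392, 3)
```

View pics/m1.png

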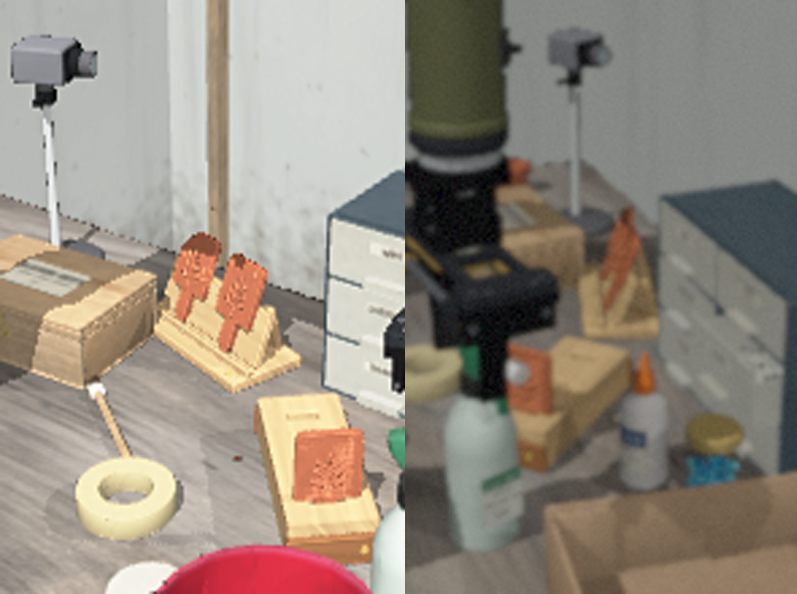

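The left panel shows the ledge plaques at scene pixels of about (263,224) and (280,231), the rack top corners at about (284,273), (317,271) and (330,318), and the lens at (226,149). In the right panel the lens is at about (222.5+200-200, 159). Rough positions next.

```bash
python3 - <<'E'
from h import *
S=fixed("scene");D=fixed("side")
s=lambda u,v:(190+u/2.7,125+v/2.7)
d=lambda u,v:(200+(u-405)/2.7,140+v/2.7)
print("L,R markers",atz(S,s(197,268),.084),atz(S,s(243,285),.084))
for n,q in dict(farL=(255,398),farR=(342,393),nearR=(378,518),nearL=(284,540)).items():print(n,atz(S,s(*q),.044))
print("rackmk",atz(S,s(328,465),.079))
for n,q in dict(bl=(157,335),bc=(225,391),br=(300,359)).items():print("ledge base top",n,atz(S,s(*q),.014))
print("lens",tri((S,s(95,64)),(D,d(606,52))), atz(S,s(95,64),.27))
print("headback",tri((S,s(13,60)),(D,d(549,48))))
print("foot",atz(S,s(75,248),.005))
print("rack farL",tri((S,s(255,398)),(D,d(572,340))),"farR",tri((S,s(342,393)),(D,d(630,348))))
print("L/R top",tri((S,s(210,240)),(D,d(628,212))))
E
```

```text
L,R markers [0.4245 0.0233 0.084 ] [ 0.4438 -0.0389  0.084 ]
farL [ 0.361  -0.1772  0.044 ]
farR [ 0.4374 -0.2197  0.044 ]
nearR [ 0.3401 -0.3869  0.044 ]
nearL [ 0.2571 -0.3633  0.044 ]
rackmk [ 0.3214 -0.3399  0.079 ]
ledge base top bl [0.3711 0.0253 0.014 ]
ledge base top bc [ 0.3695 -0.1123  0.014 ]
ledge base top br [ 0.4721 -0.1071  0.014 ]
lens (array([0.4234, 0.2366, 0.2703]), [np.float64(5.3), np.float64(5.3)]) [0.4155 0.2227 0.27  ]
headback (array([0.3438, 0.2915, 0.2688]), [np.float64(0.6), np.float64(0.6)])
foot [0.4072 0.2871 0.005 ]
rack farL (array([ 0.3732, -0.1605,  0.0307]), [np.float64(0.4), np.float64(0.4)]) farR (array([ 0.4375, -0.2194,  0.0474]), [np.float64(3.0), np.float64(3.0)])
L/R top (array([0.4462, 0.0289, 0.1137]), [np.float64(2.7), np.float64(2.7)])
```

```bash
cat >> h.py <<'E'
def toolR(xh,tilt=0,axis=(0,0,1)):
    """tool pointing down, tool x at heading xh (deg); then world rotation of tilt deg about axis"""
    c,s=np.cos(np.radians(xh)),np.sin(np.radians(xh))
    M=np.array([[c,s,0],[s,-c,0],[0,0,-1.]])
    return R.from_rotvec(np.radians(tilt)*np.asarray(axis)/np.linalg.norm(axis)).as_matrix()@M
def plan(waypts,p=None,Rm=None):
    """waypts: list of (pos,R,rows); straight lines; prints rows"""
    s=ctrl.get_state()
    if p is None:p=s["position"];Rm=R.from_rotvec(s["tool_rot"]).as_matrix()
    p=np.array(p,float);Rm=np.array(Rm)
    for tp,tR,n in waypts:
        tR=Rm if tR is None else tR
        for i in range(n):
            k=n-i
            tw=np.round(R.from_matrix(Rm.T@tR).as_rotvec()/k,3);d=np.round(Rm.T@(np.array(tp)-p)/k,4)
            print(d.tolist(),tw.tolist(), "BIG" if np.linalg.norm(d)>.05 or np.linalg.norm(tw)>.149 else "")
            p=p+Rm@d;Rm=Rm@R.from_rotvec(tw).as_matrix()
        print("->",p,R.from_matrix(Rm).as_rotvec())
def st():
    s=ctrl.get_state();M=R.from_rotvec(s["tool_rot"]).as_matrix()
    print("t",s["time"],"p",s["position"],"x",M[:,0],"y",M[:,1],"z",M[:,2],"F",s["ft_force"],"w",s["grip_width"],"g",s["grip_force"],"q",s["joint_positions"]);return s
E
python3 - <<'E'
from h import *
plan([((.295,-.57,.37),None,3),((.435,-.03,.37),toolR(90),14),((.435,-.03,.22),toolR(90),3)])
E
```

```text
[0.003, -0.0027, -0.0495] [0.0, 0.0, 0.0] 
[0.0029, -0.0027, -0.0495] [0.0, 0.0, 0.0] 
[0.003, -0.0026, -0.0494] [0.0, 0.0, 0.0] 
-> [ 0.295 -0.57   0.37 ] [-3.0559 -0.7217  0.0007]
[0.0262, -0.03, 0.0] [-0.0, -0.0, -0.079] 
[0.0285, -0.0279, 0.0001] [-0.0, -0.0, -0.079] 
[0.0306, -0.0255, 0.0] [-0.0, -0.0, -0.079] 
[0.0325, -0.023, 0.0001] [-0.0, -0.0, -0.079] 
[0.0342, -0.0204, 0.0] [-0.0, -0.0, -0.079] 
[0.0357, -0.0176, 0.0001] [-0.0, -0.0, -0.079] 
[0.037, -0.0148, 0.0] [-0.0, -0.0, -0.079] 
[0.0381, -0.0118, 0.0001] [-0.0, -0.0, -0.079] 
[0.0389, -0.0087, 0.0] [-0.0, -0.0, -0.079] 
[0.0394, -0.0057, 0.0001] [-0.0, -0.0, -0.079] 
[0.0398, -0.0025, 0.0] [-0.0, -0.0, -0.079] 
[0.0399, 0.0006, 0.0001] [-0.0, -0.0, -0.079] 
[0.0397, 0.0038, 0.0] [-0.0, -0.001, -0.079] 
[0.0392, 0.0069, 0.0] [-0.001, -0.0, -0.08] 
-> [ 0.435 -0.03   0.37 ] [-2.2212 -2.2213 -0.0006]
[-0.0, -0.0, 0.05] [0.0, -0.0, 0.0] 
[-0.0, -0.0, 0.05] [0.0, -0.0, 0.0] 
[-0.0001, -0.0, 0.05] [0.0, -0.0, 0.0] BIG
-> [ 0.435 -0.03   0.22 ] [-2.2212 -2.2213 -0.0006]
```

apply_moves --dp '[[0.003, -0.003, -0.049], [0.003, -0.003, -0.049], [0.003, -0.003, -0.049], [0.026, -0.03, 0], [0.0285, -0.028, 0], [0.0305, -0.0255, 0], [0.0325, -0.023, 0], [0.034, -0.0205, 0], [0.0355, -0.0175, 0], [0.037, -0.015, 0]]' --twist '[[0, 0, 0], [0, 0, 0], [0, 0, 0], [0, 0, -0.08], [0, 0, -0.08], [0, 0, -0.08], [0, 0, -0.08], [0, 0, -0.08], [0, 0, -0.08], [0, 0, -0.08]]' --fingers '[0, 0, 0, 0, 0, 0, 0, 0, 0, 0]'

```text
time: 1.1
position: [0.3632, -0.2976, 0.3692]
tool_rot: [-2.736, -1.543, 0.001]
ft_force: [0.1, -0.5, 0.8]
grip_width: 1.002
grip_force: 0.0
```

```bash
python3 - <<'E'
from h import *
s=st();im=get_image("wrist");cv2.imwrite("pics/w1.png",im[:,:,::-1])
np.savez("pics/w1.npz",p=s["position"],r=s["tool_rot"])
plan([((.435,-.03,.37),toolR(90),7),((.435,-.03,.221),toolR(90),3)])
E
```

```text
t 1.1 p [ 0.3632 -0.2976  0.3692] x [ 0.5173  0.8558 -0.0002] y [ 0.8558 -0.5173 -0.0005] z [-0.0005  0.0001 -1.    ] F [ 0.085  -0.466   0.8242] w 1.0015987090142557 g 0.0 q [ 0.9305 -0.0864 -0.2761  1.611  -0.0233  1.6143  0.1107]
[0.037, -0.0104, 0.0001] [0.0, -0.0, -0.076] 
[0.0377, -0.0075, 0.0001] [0.0, -0.001, -0.076] 
[0.0382, -0.0046, 0.0001] [0.0, -0.0, -0.076] 
[0.0384, -0.0017, 0.0001] [0.0, -0.001, -0.076] 
[0.0384, 0.0012, 0.0001] [0.0, -0.0, -0.076] 
[0.0382, 0.0041, 0.0] [0.0, -0.001, -0.075] 
[0.0378, 0.007, 0.0001] [0.0, -0.0, -0.076] 
-> [ 0.435 -0.03   0.37 ] [2.2211 2.2216 0.0004]
[0.0, -0.0, 0.0497] [0.0, -0.0, 0.0] 
[0.0, -0.0, 0.0496] [0.0, -0.0, 0.0] 
[0.0, -0.0001, 0.0497] [0.0, -0.0, 0.0] 
-> [ 0.435 -0.03   0.221] [2.2211 2.2216 0.0004]
```

View pics/w1.png

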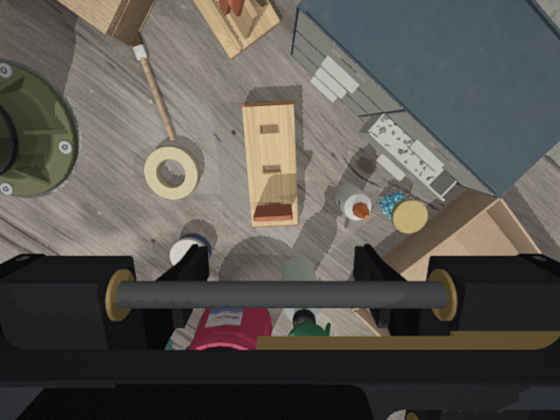

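The wrist view shows the rack top with corners at about (245,104), (295,103), (298,226) and (250,226). The free slots are at (269.5,128.5) and (270.5,169), and the racked marker is at the lower end at (273,212).

```bash
python3 - <<'E'
from h import *
f=np.load("pics/w1.npz");W=wristcam(f["p"],f["r"])
for n,q in dict(c1=(245,104),c2=(295,103),s2=(269.5,128.5),s1=(270.5,169)).items():print(n,atz(W,q,.044))
a,b=atz(W,(269.5,128.5),.044),atz(W,(270.5,169),.044);d=a-b;print(np.linalg.norm(d),np.degrees(np.arctan2(d[1],d[0])))
S=fixed("scene")
print("slots in scene px",proj(S,a),proj(S,b))
print("cabinet edge z.2",[atz(W,q,.2) for q in((297,10),(490,190))])
print("ledge base",[atz(W,q,.014) for q in((233,56),(279,21))])
E
```

```text
c1 [ 0.3745 -0.1738  0.044 ]
c2 [ 0.4416 -0.2126  0.044 ]
s2 [ 0.3878 -0.2245  0.044 ]
s1 [ 0.3555 -0.2798  0.044 ]
0.06408289497560828 59.73609899562905
slots in scene px [303.2132 277.3862] [306.5843 291.9097]
cabinet edge z.2 [array([ 0.4745, -0.1461,  0.2   ]), array([ 0.5733, -0.4138,  0.2   ])]
ledge base [array([ 0.3953, -0.1008,  0.014 ]), array([ 0.4824, -0.097 ,  0.014 ])]
```

apply_moves --dp '[[0.037, -0.0104, 0], [0.0377, -0.0075, 0], [0.0382, -0.0046, 0], [0.0384, -0.0017, 0], [0.0384, 0.0012, 0], [0.0382, 0.0041, 0], [0.0378, 0.007, 0], [0, 0, 0.04], [0, 0, 0.04], [0, 0, 0]]' --twist '[[0, 0, -0.076], [0, 0, -0.076], [0, 0, -0.076], [0, 0, -0.076], [0, 0, -0.076], [0, 0, -0.076], [0, 0, -0.076], [0, 0, 0], [0, 0, 0], [0, 0, 0]]' --fingers '[0, 0, 0, 0, 0, 0, 0, 0, 0, 0]'

```text
time: 2.15
position: [0.4325, -0.0401, 0.2844]
tool_rot: [-2.232, -2.199, 0.009]
ft_force: [-0.3, 0.2, -0.1]
grip_width: 1.005
grip_force: 0.0
```

```bash
python3 - <<'E'
from h import *
s=st();im=get_image("wrist");cv2.imwrite("pics/w2.png",im[:,:,::-1])
np.savez("pics/w2.npz",p=s["position"],r=s["tool_rot"])
c=crop(im,140,20,266,200,3);cv2.imwrite("pics/w2c.png",c);print(c.shape)
E
```

```text
t 2.15 p [ 0.4325 -0.0401  0.2844] x [0.0148 0.9999 0.0016] y [ 0.9998 -0.0148 -0.01  ] z [-0.01    0.0017 -0.9999] F [-0.2929  0.206  -0.0818] w 1.004560647115544 g 0.0 q [ 0.6813 -0.1609 -0.5695  1.8225 -0.0875  1.4655  0.1131]
(600, 798, 3)
```

View pics/w2c.png

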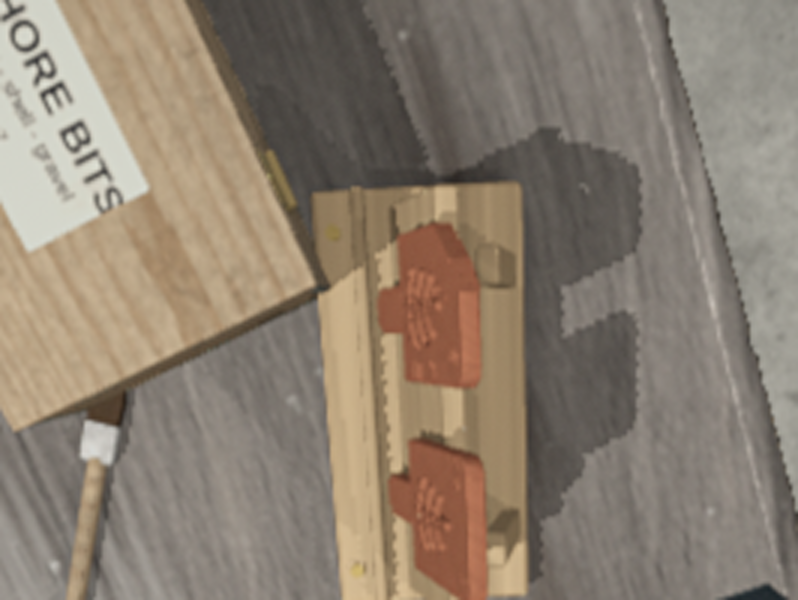

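The upper (+y) marker in the wrist view has the cut corner, so it is the chipped one. The lower one at crop (440,515) is the sound one. I'll take a second view 70 mm further toward -y.

apply_moves --dp '[[-0.035, 0, 0], [-0.035, 0, 0], [0, 0, 0], [0, 0, 0]]' --twist '[[0, 0, 0], [0, 0, 0], [0, 0, 0], [0, 0, 0]]' --fingers '[0, 0, 0, 0]'

```text
time: 2.6
position: [0.436, -0.1114, 0.2917]
tool_rot: [2.24, 2.2, 0.003]
ft_force: [-0.1, -0.1, -0.2]
grip_width: 1.003
grip_force: 0.0
```

```bash
python3 - <<'E'
from h import *
s=st();im=get_image("wrist");cv2.imwrite("pics/w3.png",im[:,:,::-1])
np.savez("pics/w3.npz",p=s["position"],r=s["tool_rot"])
a=cv2.imread("pics/w2.png")[:,:,::-1]
c=np.hstack([crop(a,245,75,80,150,4),crop(im,245,25,120,150,4)]);cv2.imwrite("pics/w23.png",c);print(c.shape)
E
```

```text
t 2.6 p [ 0.436  -0.1114  0.2917] x [0.0178 0.9998 0.    ] y [ 0.9998 -0.0178  0.0029] z [ 0.0029 -0.     -1.    ] F [-0.0823 -0.0799 -0.2367] w 1.0029875904486312 g 0.0 q [ 0.7355 -0.131  -0.4874  1.7914 -0.0622  1.4634  0.2404]
(600, 800, 3)
```

View pics/w23.png

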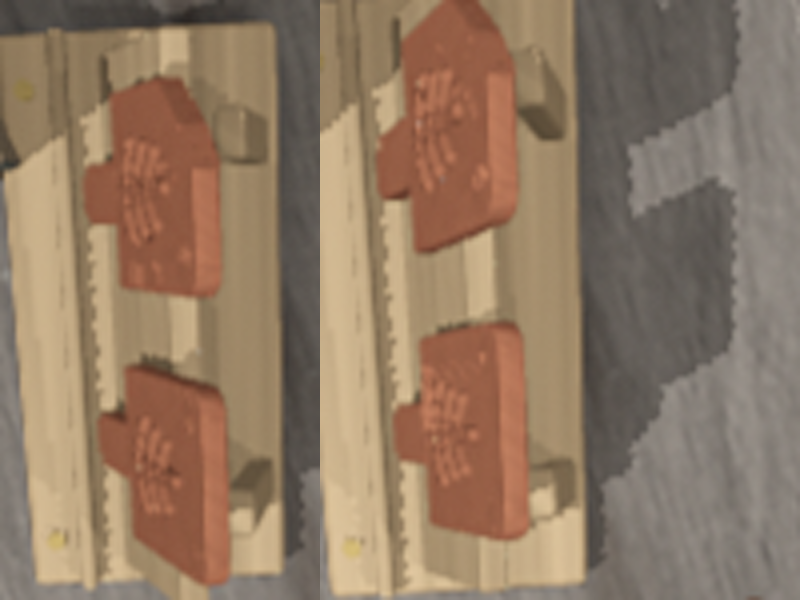

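Left panel: sound plaque front-face corners at (127,367), (203,390), (207,583) and (135,548). Right panel: the same corners at (421,340), (497,325), (502,538) and (432,525). The chipped marker's -y corners are (122,287) and (196,296) on the left, (415,250) and (489,220) on the right. I'll triangulate these.

```bash
python3 - <<'E'
from h import *
cam=[]
for n in "23":
    f=np.load(f"pics/w{n}.npz");cam.append(wristcam(f["p"],f["r"]))
L=lambda u,v:(245+u/4,75+v/4)
Rr=lambda u,v:(245+(u-320)/4,25+v/4)
P={}
for n,l,r in [("s_lo+",(127,367),(421,340)),("s_hi+",(203,390),(497,325)),("s_hi-",(207,583),(502,538)),("s_lo-",(135,548),(432,525)),("s_bk+",(224,395),(522,325)),("s_bk-",(228,580),(527,535)),
  ("c_lo-",(122,287),(415,250)),("c_hi-",(196,296),(489,220)),("c_bk-",(218,293),(514,215)),("led_br",(283,574),(584,580))]:
    P[n],e=tri((cam[0],L(*l)),(cam[1],Rr(*r)));print(n,P[n],e)
c=(P["s_lo+"]+P["s_hi+"]+P["s_hi-"]+P["s_lo-"])/4
y=(P["s_lo+"]+P["s_hi+"]-P["s_hi-"]-P["s_lo-"]);z=P["s_hi+"]+P["s_hi-"]-P["s_lo+"]-P["s_lo-"]
y/=np.linalg.norm(y);z/=np.linalg.norm(z)
print("front centre",c,"y",y,"z",z,"yaw",np.degrees(np.arctan2(-y[0],y[1])),"lean",np.degrees(np.arccos(z[2])))
print("centre",c+.004*np.cross(y,z))
# ledge base corners at z .014
for n,q in dict(ul=L(0,36),ur=L(275,24),lr=L(282,575),ll=L(38,583)).items():print(n,atz(cam[0],q,.014))
for n,q in dict(lr=Rr(584,580),ll=Rr(333,594)).items():print(n,atz(cam[1],q,.014))
# cabinet and box heights
S=fixed("scene");f=np.load("pics/w1.npz");W1=wristcam(f["p"],f["r"])
print("cab",tri((S,(311.5,205)),(W1,(297,10))))
print("box",tri((S,(190+157/2.7,125+270/2.7)),(cam[0],(140+318/3,20+288/3))))
E
```

```text
s_lo+ [ 0.427  -0.0132  0.0525] [np.float64(0.2), np.float64(0.2)]
s_hi+ [ 0.4498 -0.0126  0.1102] [np.float64(0.4), np.float64(0.4)]
s_hi- [ 0.4509 -0.0703  0.1101] [np.float64(0.5), np.float64(0.5)]
s_lo- [ 0.4294 -0.0698  0.0731] [np.float64(0.0), np.float64(0.0)]
s_bk+ [ 0.4559 -0.0131  0.1166] [np.float64(0.1), np.float64(0.1)]
s_bk- [ 0.4577 -0.0697  0.1093] [np.float64(0.1), np.float64(0.1)]
c_lo- [0.426  0.013  0.0569] [np.float64(0.2), np.float64(0.2)]
c_hi- [0.4479 0.0138 0.1114] [np.float64(0.4), np.float64(0.4)]
c_bk- [0.4542 0.0146 0.1131] [np.float64(0.1), np.float64(0.1)]
led_br [ 0.4835 -0.0956  0.0211] [np.float64(0.3), np.float64(0.3)]
front centre [ 0.4393 -0.0415  0.0865] y [-0.0292  0.9839 -0.1765] z [0.4238 0.0019 0.9058] yaw 1.698118220658354 lean 25.07420523919599
centre [ 0.4429 -0.0417  0.0848]
ul [0.3853 0.0939 0.014 ]
ur [0.4782 0.0962 0.014 ]
lr [ 0.4842 -0.0983  0.014 ]
ll [ 0.3906 -0.1005  0.014 ]
lr [ 0.484  -0.0967  0.014 ]
ll [ 0.3905 -0.1002  0.014 ]
cab (array([ 0.4733, -0.1464,  0.201 ]), [np.float64(1.6), np.float64(1.6)])
box (array([0.3912, 0.0515, 0.0791]), [np.float64(1.7), np.float64(1.7)])
```

```bash
cat >> h.py <<'E'
yl=np.radians(1.65);my=np.array([-np.sin(yl),np.cos(yl),0]);mz=np.array([.342*np.cos(yl),.342*np.sin(yl),.9397])
RL=toolR(91.65,20,my)
CS=np.array([.443,-.042,.084]);CC=np.array([.4405,.0435,.084])
E
python3 - <<'E'
from h import *
plan([(CS+.086*mz,RL,6),(CS+.006*mz,RL,5)])
E
```

```text
[0.0116, 0.0058, 0.0211] [0.059, -0.001, -0.007] 
[0.0116, 0.0072, 0.0207] [0.059, -0.001, -0.007] 
[0.0116, 0.0084, 0.0203] [0.058, -0.001, -0.007] 
[0.0115, 0.0097, 0.0197] [0.059, -0.002, -0.008] 
[0.0115, 0.0109, 0.0191] [0.058, -0.001, -0.007] 
[0.0114, 0.0121, 0.0184] [0.059, -0.002, -0.008] 
-> [ 0.4724 -0.0411  0.1648] [-2.0038 -2.0629  0.3643]
[0.0, 0.0, 0.016] [-0.0, 0.0, 0.0] 
[0.0, 0.0, 0.016] [-0.0, 0.0, 0.0] 
[0.0, 0.0, 0.016] [-0.0, 0.0, 0.0] 
[0.0, 0.0, 0.016] [-0.0, 0.0, 0.0] 
[0.0, 0.0, 0.016] [-0.0, 0.0, 0.0] 
-> [ 0.445  -0.0419  0.0896] [-2.0038 -2.0629  0.3643]
```

apply_moves --dp '[[0.0116, 0.0058, 0.0211], [0.0116, 0.0072, 0.0207], [0.0116, 0.0084, 0.0203], [0.0115, 0.0097, 0.0197], [0.0115, 0.0109, 0.0191], [0.0114, 0.0121, 0.0184], [0, 0, 0], [0, 0, 0]]' --twist '[[0.059, -0.001, -0.007], [0.059, -0.001, -0.007], [0.058, -0.001, -0.007], [0.059, -0.002, -0.008], [0.058, -0.001, -0.007], [0.059, -0.002, -0.008], [0, 0, 0], [0, 0, 0]]' --fingers '[0.5, 0.5, 0.5, 0.5, 0.5, 0.5, 0.5, 0.5]' --newtons 15

```text
time: 3.45
position: [0.4714, -0.0403, 0.1633]
tool_rot: [-2.0, -2.064, 0.366]
ft_force: [0.1, -0.2, 0.6]
grip_width: 0.505
grip_force: 0.0
```

```bash
python3 - <<'E'
from h import *
s=st();np.savez("pics/w4.npz",p=s["position"],r=s["tool_rot"]);im=get_image("wrist");cv2.imwrite("pics/w4.png",im[:,:,::-1])
cv2.imwrite("pics/w4c.png",crop(im,160,90,240,180,3))
plan([(CS+.006*mz,RL,5)])
W=wristcam(s["position"],s["tool_rot"]);P=[CS+35e-3*mz+a*.03*my-.004*np.cross(my,mz) for a in(-1,1)]
print("expected px of front top corners in crop",[(q-[160,90])*3 for q in proj(W,P)])
print("expected TCP target px", (proj(W,CS+.006*mz)-[160,90])*3)
E
```

```text
t 3.45 p [ 0.4714 -0.0403  0.1633] x [-0.0314  0.9995  0.001 ] y [ 0.9383  0.0298 -0.3445] z [-0.3444 -0.0099 -0.9388] F [ 0.0594 -0.2337  0.6232] w 0.5051222880213063 g 0.0 q [ 0.5341  0.3283 -0.622   1.6679  0.1658  1.5604 -0.0959]
[-0.0, 0.0001, 0.0158] [-0.0, 0.0, 0.0] 
[-0.0, 0.0001, 0.0158] [-0.0, 0.0, 0.0] 
[-0.0, 0.0001, 0.0159] [-0.0, 0.0, 0.0] 
[-0.0, 0.0002, 0.0158] [-0.0, 0.0, 0.001] 
[-0.0001, 0.0001, 0.0159] [-0.001, 0.001, 0.0] 
-> [ 0.445  -0.042   0.0896] [-2.0042 -2.0629  0.3633]
expected px of front top corners in crop [array([341.5111, 538.5148]), array([340.754 , 316.6122])]
expected TCP target px [357.7215 396.2622]
```

View pics/w4c.png

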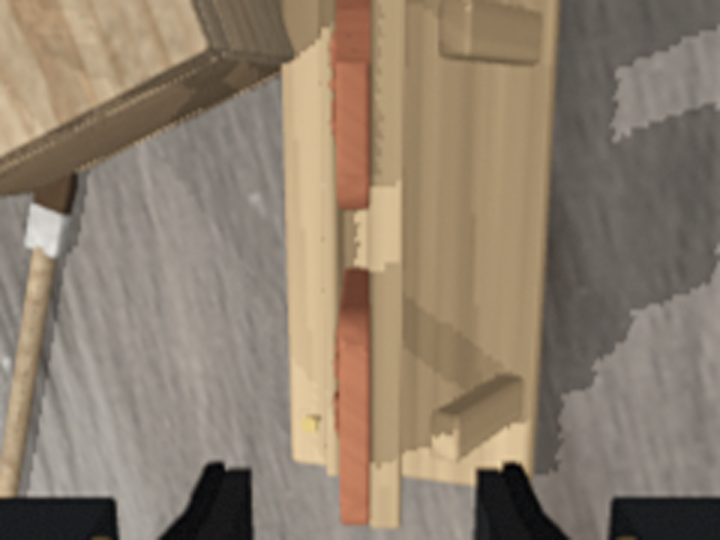

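The view along the marker plane shows the sound top edge between the fingers, with its face at crop x 341-368 and ends at rows 297 and 523. The thickness direction agrees with my estimate. The marker sits about 3 mm further toward +y, so I'll correct by that and grasp.

apply_moves --dp '[[0.002, 0, 0.016], [0, 0, 0.016], [0, 0.0002, 0.016], [0, 0.0002, 0.016], [0, 0.0002, 0.015], [0, 0, 0], [0, 0, 0], [0, 0, 0], [0, 0, 0], [0, 0, 0]]' --twist '[[0, 0, 0], [0, 0, 0], [0, 0, 0], [0, 0, 0], [0, 0, 0], [0, 0, 0], [0, 0, 0], [0, 0, 0], [0, 0, 0], [0, 0, 0]]' --fingers '[0.5, 0.5, 0.5, 0.5, 0.5, 0.5, 1, 1, 1, 1]' --newtons 20

```text
time: 4.5
position: [0.4448, -0.0399, 0.0889]
tool_rot: [-2.002, -2.063, 0.366]
ft_force: [0.0, -0.0, 0.1]
grip_width: 0.222
grip_force: 0.0
```

apply_moves --dp '[[0, 0, 0], [0, 0, 0], [0, 0, 0], [0, 0, -0.005], [0, 0, -0.015], [0, 0, -0.02], [0, 0, -0.02], [0, 0, -0.02], [0, 0, 0]]' --twist '[[0, 0, 0], [0, 0, 0], [0, 0, 0], [0, 0, 0], [0, 0, 0], [0, 0, 0], [0, 0, 0], [0, 0, 0], [0, 0, 0]]' --fingers '[1, 1, 1, 1, 1, 1, 1, 1, 1]' --newtons 30

```text
time: 5.4
position: [0.4756, -0.0388, 0.1665]
tool_rot: [-2.007, -2.067, 0.359]
ft_force: [-0.4, 0.4, -1.5]
grip_width: 0.089
grip_force: 30.0
```

```bash
python3 - <<'E'
from h import *
st()
plan([((.45,-.10,.26),toolR(91.65),4),((.357,-.279,.26),toolR(149.7),8),((.357,-.279,.165),toolR(149.7),4)])
E
```

```text
t 5.4 p [ 0.4756 -0.0388  0.1665] x [-0.0295  0.9996 -0.0003] y [ 0.9411  0.0277 -0.3369] z [-0.3368 -0.0103 -0.9415] F [-0.3708  0.3849 -1.455 ] w 0.08932548049628147 g 29.956557971891016 q [ 0.5314  0.3276 -0.6231  1.66    0.1658  1.5608 -0.1003]
[-0.0151, -0.0143, -0.0197] [-0.086, 0.0, 0.0] 
[-0.0151, -0.0126, -0.0209] [-0.086, 0.0, 0.0] 
[-0.0151, -0.0108, -0.0219] [-0.086, 0.0, 0.0] 
[-0.0151, -0.0088, -0.0226] [-0.086, 0.0, 0.001] 
-> [ 0.45 -0.1   0.26] [ 2.1892  2.2525 -0.    ]
[-0.022, -0.0123, -0.0] [0.0, 0.0, -0.127] 
[-0.0203, -0.0149, -0.0] [0.0, 0.0, -0.127] 
[-0.0183, -0.0174, -0.0] [0.0, 0.0, -0.127] 
[-0.0159, -0.0196, -0.0] [0.0, 0.0, -0.126] 
[-0.0133, -0.0214, -0.0] [-0.0, 0.0, -0.127] 
[-0.0105, -0.0229, -0.0] [-0.0, 0.0, -0.126] 
[-0.0075, -0.0241, -0.0] [-0.0, 0.0, -0.127] 
[-0.0044, -0.0248, -0.0] [-0.0, 0.0, -0.126] 
-> [ 0.357 -0.279  0.26 ] [ 0.8216  3.0318 -0.0004]
[0.0, -0.0, 0.0237] [-0.0, 0.0, -0.0] 
[0.0, -0.0, 0.0238] [-0.0, 0.0, -0.0] 
[0.0, -0.0, 0.0237] [-0.0, 0.0, -0.0] 
[0.0, -0.0, 0.0238] [-0.0, 0.0, -0.0] 
-> [ 0.357 -0.279  0.165] [ 0.8216  3.0318 -0.0004]
```

apply_moves --dp '[[-0.0151, -0.0143, -0.0197], [-0.0151, -0.0126, -0.0209], [-0.0151, -0.0108, -0.0219], [-0.0151, -0.0088, -0.0226], [-0.022, -0.0123, 0], [-0.0203, -0.0149, 0], [-0.0183, -0.0174, 0], [-0.0159, -0.0196, 0], [-0.0133, -0.0214, 0], [-0.0105, -0.0229, 0]]' --twist '[[-0.086, 0, 0], [-0.086, 0, 0], [-0.086, 0, 0], [-0.086, 0, 0], [0, 0, -0.127], [0, 0, -0.127], [0, 0, -0.127], [0, 0, -0.127], [0, 0, -0.127], [0, 0, -0.127]]' --fingers '[1, 1, 1, 1, 1, 1, 1, 1, 1, 1]'

```text
time: 6.4
position: [0.3772, -0.2356, 0.2577]
tool_rot: [-1.183, -2.904, 0.006]
ft_force: [0.5, -0.4, -0.4]
grip_width: 0.09
grip_force: 30.0
```

apply_moves --dp '[[-0.0075, -0.0241, 0], [-0.0044, -0.0248, 0], [0, 0, 0.0235], [0, 0, 0.0235], [0, 0, 0.0235], [0, 0, 0.0235], [0, 0, 0], [0, 0, 0]]' --twist '[[0, 0, -0.127], [0, 0, -0.127], [0, 0, 0], [0, 0, 0], [0, 0, 0], [0, 0, 0], [0, 0, 0], [0, 0, 0]]' --fingers '[1, 1, 1, 1, 1, 1, 1, 1]'

```text
time: 7.2
position: [0.3538, -0.2795, 0.1643]
tool_rot: [-0.813, -3.027, 0.004]
ft_force: [0.2, 0.2, -0.9]
grip_width: 0.087
grip_force: 30.0
```

```bash
python3 - <<'E'
from h import *
s=st();np.savez("pics/w5.npz",p=s["position"],r=s["tool_rot"]);im=get_image("wrist");cv2.imwrite("pics/w5.png",im[:,:,::-1])
sc=get_image("scene");cv2.imwrite("pics/s5.png",sc[:,:,::-1])
A=crop(im,160,60,200,240,2.5);B=crop(sc,260,225,100,200,3)
B=B[:600];cv2.imwrite("pics/w5c.png",np.hstack([A,B]));print(A.shape,B.shape)
W=wristcam(s["position"],s["tool_rot"]);
for z in(.044,):
  print("slot1,2 exp",(proj(W,np.array([[.3555,-.2798,z],[.3878,-.2245,z]]))-[160,60])*2.5)
E
```

```text
t 7.2 p [ 0.3538 -0.2795  0.1643] x [-0.8653  0.5012  0.0068] y [ 0.5011  0.8654 -0.0042] z [-0.008  -0.0002 -1.    ] F [ 0.1733  0.2444 -0.8543] w 0.08653229581236885 g 29.954405003227293 q [ 0.8756 -0.0497 -0.2609  1.9854 -0.0086  1.2106  1.6639]Traceback (most recent call last):
  File "<stdin>", line 5, in <module>
    return _nx.concatenate(arrs, 1, dtype=dtype, casting=casting)
           ~~~~~~~~~~~~~~~^^^^^^^^^^^^^^^^^^^^^^^^^^^^^^^^^^^^^^^
ValueError: all the input array dimensions except for the concatenation axis must match exactly, but along dimension 0, the array at index 0 has size 600 and the array at index 1 has size 585
```

```bash
python3 - <<'E'
from h import *
f=np.load("pics/w5.npz");im=cv2.imread("pics/w5.png")[:,:,::-1];sc=cv2.imread("pics/s5.png")[:,:,::-1]
A=crop(im,160,60,200,240,2.5);B=crop(sc,260,225,75,150,4)
cv2.imwrite("pics/w5c.png",np.hstack([A,B]));print(A.shape,B.shape)
W=wristcam(f["p"],f["r"])
print("slot1,2 exp",(proj(W,np.array([[.3555,-.2798,.044],[.3878,-.2245,.044]]))-[160,60])*2.5)
E
```

```text
(600, 500, 3) (600, 300, 3)
slot1,2 exp [[300.1509 371.7799]
 [461.7734 372.5973]]
```

View pics/w5c.png

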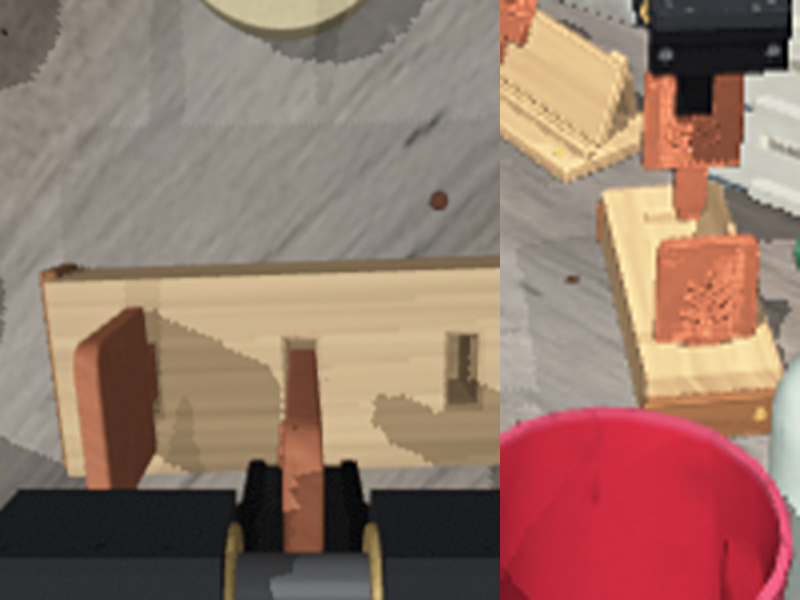

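The wrist crop shows slot 1 at columns 283-317 (mid 300) with its top edge at row 338, and slot 2 at mid (462,370). Both match the expected pixels. The spike tip is at columns 288-315, row 350, so the tip is centred in y. Next I'll work out the x offset and the tilt.

```bash
python3 - <<'E'
from h import *
f=np.load("pics/w5.npz");W=wristcam(f["p"],f["r"]);M=R.from_rotvec(f["r"]).as_matrix()
for dx in(.004,.007,.010):
    print(dx,(proj(W,f["p"]+M@np.array([[dx,.003,.079],[dx,-.003,.079]]).T.T[0])-[160,60])*2.5)
for dx in(.027,.03,.033):
    print("plaque corner",dx,(proj(W,f["p"]+M@np.array([dx,0,.041]))-[160,60])*2.5)
print("slot rel tool",M.T@(np.array([.3555,-.2798,.044])-f["p"]))
sl=np.array([.3555,-.2798,0])
print("rim",(proj(W,np.array([.3555,-.2798,.044])+.0145*np.array([-.8634,.5045,0]))-[160,60])*2.5)
plan([(sl+[0,0,.130],toolR(149.7),3),(sl+[0,0,.09],toolR(149.7),4)])
E
```

```text
0.004 [305.6018 385.9661]
0.007 [305.6194 377.4955]
0.01 [305.6371 368.9676]
plaque corner 0.027 [295.8737 346.5357]
plaque corner 0.03 [295.8553 336.1555]
plaque corner 0.033 [295.8368 325.6906]
slot rel tool [-0.0025  0.0011  0.1203]
rim [300.2918 335.9894]
[-0.0003, 0.0003, 0.0118] [-0.002, -0.001, 0.001] 
[-0.0003, 0.0003, 0.0118] [-0.001, -0.002, 0.001] 
[-0.0002, 0.0002, 0.0119] [-0.002, -0.001, 0.002] 
-> [ 0.3555 -0.2798  0.13  ] [-0.8214 -3.0322 -0.0005]
[0.0, 0.0, 0.01] [0.0, -0.0, -0.0] 
[0.0, 0.0, 0.01] [0.0, -0.0, -0.0] 
[0.0, 0.0, 0.01] [0.0, -0.0, -0.0] 
[0.0, 0.0, 0.01] [0.0, -0.0, -0.0] 
-> [ 0.3555 -0.2798  0.09  ] [-0.8214 -3.0322 -0.0005]
```

```bash
python3 - <<'E'
from h import *
f=np.load("pics/w5.npz");W=wristcam(f["p"],f["r"]);S=fixed("scene");M=R.from_rotvec(f["r"]).as_matrix()
w=lambda u,v:np.array([160+u/2.5,60+v/2.5]);s=lambda u,v:np.array([260+(u-500)/4,225+v/4])
def pt(par,x,y,z): # tool coords; par: dx,dz(centre below tcp),tilt about tool y
    dx,dz,t=par;c,n=np.cos(t),np.sin(t)
    return f["p"]+M@np.array([dx+c*x+n*z,y,dz-n*x+c*z])
def res(par,cams="ws",v=False):
    o=[]
    if "w" in cams:o+=[proj(W,pt(par,.030,0,.035))-w(301.5,350),proj(W,pt(par,.030,0,-.035))-w(302,424)]
    if "s" in cams:o+=[proj(S,pt(par,.030,-.004,.035))-s(643,167),proj(S,pt(par,-.030,-.004,.035))-s(741,165),proj(S,pt(par,.007,-.003,.073))-s(677,216),proj(S,pt(par,-.007,-.003,.073))-s(702,219)]
    return np.concatenate(o)
for c in("w","s","ws"):
    r=least_squares(res,[0,.006,0],args=(c,));print(c,r.x*[1000,1000,57.3],r.fun)
E
```

```text
w [-134.3697  538.1787   73.6207] [-0.7193  0.036  -0.9301 -0.0366]
s [-3.2963  7.0423  0.9461] [ 0.0871  0.0554  0.1549 -0.097   0.1799  0.4788 -0.4259 -0.4376]
ws [-2.7772  7.0333 -1.2814] [-2.2321 -1.1716 -3.4652  0.298   0.4224  0.4468  0.5209 -0.5239  1.1129
  0.5249  0.5127 -0.5767]
```

apply_moves --dp '[[0.0002, 0.0003, 0.0115], [0.0002, 0.0003, 0.0115], [0, 0, 0.0115], [0, 0, 0.01], [0, 0, 0.01], [0, 0, 0.008], [0, 0, 0]]' --twist '[[-0.002, -0.001, 0.001], [-0.001, -0.002, 0.001], [-0.002, -0.001, 0.002], [0, 0, 0], [0, 0, 0], [0, 0, 0], [0, 0, 0]]' --fingers '[1, 1, 1, 1, 1, 1, 1]'

```text
time: 8.0
position: [0.3526, -0.2781, 0.1001]
tool_rot: [-0.82, -3.028, -0.004]
ft_force: [-0.6, 0.0, -1.3]
grip_width: 0.091
grip_force: 30.0
```

apply_moves --dp '[[0, 0, 0.005], [0, 0, 0.004], [0, 0, 0.001], [0, 0, 0]]' --twist '[[0, 0, 0], [0, 0, 0], [0, 0, 0], [0, 0, 0]]' --fingers '[1, 1, 1, 1]'

```text
time: 8.4
position: [0.3533, -0.2787, 0.0915]
tool_rot: [-0.821, -3.03, -0.002]
ft_force: [-0.8, 0.4, -1.2]
grip_width: 0.088
grip_force: 30.0
```

apply_moves --dp '[[0, 0, 0.001], [0, 0, 0.001], [0, 0, 0]]' --twist '[[0, 0, 0], [0, 0, 0], [0, 0, 0]]' --fingers '[1, 1, 1]'

```text
time: 8.7
position: [0.3533, -0.2786, 0.0895]
tool_rot: [-0.821, -3.03, -0.002]
ft_force: [-0.3, -1.2, -1.8]
grip_width: 0.091
grip_force: 30.0
```

apply_moves --dp '[[0, 0, 0.001], [0, 0, 0.001], [0, 0, 0]]' --twist '[[0, 0, 0], [0, 0, 0], [0, 0, 0]]' --fingers '[1, 1, 1]'

```text
time: 9.0
position: [0.3532, -0.2786, 0.0874]
tool_rot: [-0.821, -3.03, -0.002]
ft_force: [0.6, -0.0, -0.7]
grip_width: 0.092
grip_force: 30.0
```

apply_moves --dp '[[0, 0, 0.001], [0, 0, 0]]' --twist '[[0, 0, 0], [0, 0, 0]]' --fingers '[1, 1]'

```text
time: 9.2
position: [0.3532, -0.2786, 0.0864]
tool_rot: [-0.821, -3.03, -0.002]
ft_force: [0.9, 0.8, -1.8]
grip_width: 0.087
grip_force: 30.0
```

apply_moves --dp '[[0, 0, 0.001], [0, 0, 0.001], [0, 0, 0]]' --twist '[[0, 0, 0], [0, 0, 0], [0, 0, 0]]' --fingers '[1, 1, 1]'

```text
time: 9.5
position: [0.3533, -0.2787, 0.0861]
tool_rot: [-0.821, -3.03, -0.002]
ft_force: [-4.5, 3.0, 10.7]
grip_width: 0.088
grip_force: 30.0
```

apply_moves --dp '[[0, 0, 0.001], [0, 0, 0]]' --twist '[[0, 0, 0], [0, 0, 0]]' --fingers '[1, 1]'

```text
time: 9.7
position: [0.3533, -0.2788, 0.086]
tool_rot: [-0.821, -3.029, -0.002]
ft_force: [-7.0, 4.4, 17.7]
grip_width: 0.09
grip_force: 30.0
```

apply_moves --dp '[[0, 0, -0.002], [0, 0, 0], [0, 0, 0], [0, 0, 0], [0, 0, 0], [0, 0, 0], [0, 0, -0.01], [0, 0, -0.02], [0, 0, -0.02], [0, 0, -0.02]]' --twist '[[0, 0, 0], [0, 0, 0], [0, 0, 0], [0, 0, 0], [0, 0, 0], [0, 0, 0], [0, 0, 0], [0, 0, 0], [0, 0, 0], [0, 0, 0]]' --fingers '[1, 0.6, 0.6, 0.6, 0.6, 0.6, 0.6, 0.6, 0.6, 0.6]'

```text
time: 10.7
position: [0.3536, -0.2788, 0.157]
tool_rot: [-0.821, -3.03, -0.002]
ft_force: [0.4, 0.2, -0.2]
grip_width: 0.399
grip_force: 0.0
```

apply_moves --dp '[[0, 0, -0.03], [0, 0, -0.03], [0, 0, -0.03], [0, 0, 0]]' --twist '[[0, 0, 0], [0, 0, 0], [0, 0, 0], [0, 0, 0]]' --fingers '[0.6, 0.5, 0.5, 0.5]'

```text
time: 11.1
position: [0.3557, -0.2804, 0.2507]
tool_rot: [0.82, 3.027, -0.004]
ft_force: [-0.5, 0.2, -0.1]
grip_width: 0.492
grip_force: 0.0
```

```bash
python3 - <<'E'
from h import *
s=st()
sc=get_image("scene");cv2.imwrite("pics/s6.png",sc[:,:,::-1])
wr=get_image("wrist");cv2.imwrite("pics/w6.png",wr[:,:,::-1])
A=crop(sc,190,130,150,225,2.667);B=crop(wr,160,60,150,225,2.667)
cv2.imwrite("pics/m6.png",np.hstack([A,B]));print(A.shape)
CC=CC+[0,.002,0]
plan([((.46,-.05,.28),toolR(91.65),10),(CC+.086*mz,RL,5)])
E
```

```text
t 11.1 p [ 0.3557 -0.2804  0.2507] x [-0.8632  0.5048 -0.0058] y [ 0.5048  0.8632 -0.0009] z [ 0.0046 -0.0037 -1.    ] F [-0.5112  0.2475 -0.0874] w 0.49235235846945047 g 0.0 q [ 0.8817 -0.11   -0.2511  1.8644 -0.0275  1.378   1.6789]
(600, 400, 3)
[0.0024, 0.0251, -0.0033] [-0.0, -0.0, 0.101] 
[0.0049, 0.0248, -0.0033] [-0.0, -0.0, 0.101] 
[0.0074, 0.0241, -0.0033] [-0.0, -0.0, 0.101] 
[0.0098, 0.0233, -0.0034] [-0.0, -0.0, 0.101] 
[0.0121, 0.0222, -0.0033] [-0.0, -0.0, 0.101] 
[0.0143, 0.0208, -0.0034] [-0.0, -0.0, 0.102] 
[0.0163, 0.0193, -0.0033] [-0.0, -0.0, 0.101] 
[0.0182, 0.0175, -0.0034] [-0.0, -0.0, 0.102] 
[0.0199, 0.0156, -0.0033] [-0.0, -0.0, 0.101] 
[0.0214, 0.0135, -0.0034] [-0.001, -0.001, 0.102] 
-> [ 0.46 -0.05  0.28] [2.1891 2.2527 0.0002]
[0.0192, 0.0025, 0.023] [0.07, 0.0, -0.0] 
[0.0192, 0.0041, 0.0228] [0.07, 0.0, -0.0] 
[0.0192, 0.0057, 0.0225] [0.07, 0.0, -0.0] 
[0.0192, 0.0073, 0.022] [0.07, 0.0, -0.0] 
[0.0192, 0.0088, 0.0215] [0.069, 0.0, -0.0] 
-> [0.4699 0.0463 0.1648] [-2.0048 -2.0629  0.3635]
```

View pics/m6.png

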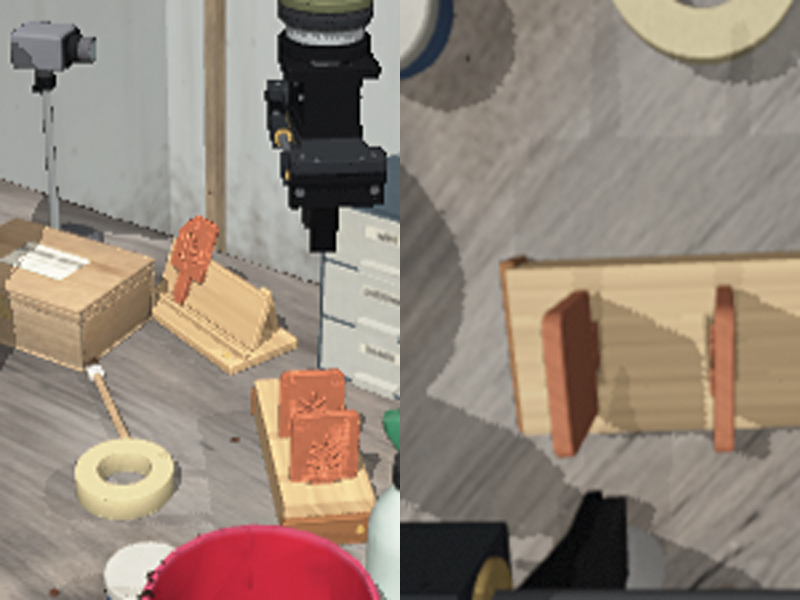

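The sound marker stands upright in the middle slot with its plaque on the rack, and the racked one is undisturbed. Next is the chipped marker.

apply_moves --dp '[[0.0024, 0.0251, -0.0033], [0.0049, 0.0248, -0.0033], [0.0074, 0.0241, -0.0033], [0.0098, 0.0233, -0.0033], [0.0121, 0.0222, -0.0033], [0.0143, 0.0208, -0.0033], [0.0163, 0.0193, -0.0033], [0.0182, 0.0175, -0.0033], [0.0199, 0.0156, -0.0033], [0.0214, 0.0135, -0.0033]]' --twist '[[0, 0, 0.101], [0, 0, 0.101], [0, 0, 0.101], [0, 0, 0.101], [0, 0, 0.101], [0, 0, 0.101], [0, 0, 0.101], [0, 0, 0.102], [0, 0, 0.102], [0, 0, 0.102]]' --fingers '[0.5, 0.5, 0.5, 0.5, 0.5, 0.5, 0.5, 0.5, 0.5, 0.5]'

```text
time: 12.2
position: [0.4592, -0.0487, 0.2776]
tool_rot: [-2.191, -2.245, 0.002]
ft_force: [1.0, -0.2, 0.4]
grip_width: 0.503
grip_force: 0.0
```

apply_moves --dp '[[0.0192, 0.0025, 0.023], [0.0192, 0.0041, 0.0228], [0.0192, 0.0057, 0.0225], [0.0192, 0.0073, 0.022], [0.0192, 0.0088, 0.0215], [0, 0, 0], [0, 0, 0]]' --twist '[[0.07, 0, 0], [0.07, 0, 0], [0.07, 0, 0], [0.07, 0, 0], [0.069, 0, 0], [0, 0, 0], [0, 0, 0]]' --fingers '[0.5, 0.5, 0.5, 0.5, 0.5, 0.5, 0.5]'

```text
time: 12.9
position: [0.4683, 0.047, 0.1623]
tool_rot: [-1.998, -2.06, 0.366]
ft_force: [-0.3, -0.5, 0.2]
grip_width: 0.497
grip_force: 0.0
```

```bash
python3 - <<'E'
from h import *
s=st();im=get_image("wrist");cv2.imwrite("pics/w7.png",im[:,:,::-1])
np.savez("pics/w7.npz",p=s["position"],r=s["tool_rot"])
C2=CC+[0,.002,0]
hsv=cv2.cvtColor(im,cv2.COLOR_RGB2HSV);m=((hsv[...,0]<11)&(hsv[...,1]>120)&(hsv[...,2]>60)).astype(np.uint8)
n,l,stt,cen=cv2.connectedComponentsWithStats(m)
for i in range(1,n):
    if stt[i,4]>100:print(stt[i],cen[i])
mx=np.cross(my,mz);W=wristcam(s["position"],s["tool_rot"])
for nm,a,b,h in(("front top -y",-.03,-.004,.035),("back top -y",-.03,.004,.035),("front top y5",.005,-.004,.035),("front chip end",.03,-.004,.008)):
    print(nm,proj(W,C2+a*my+b*mx+h*mz))
plan([(C2+.006*mz,RL,5)])
f=np.load("pics/w4.npz");W4=wristcam(f["p"],f["r"]);print("w4 exp",(proj(W4,C2-.03*my-.004*mx+.035*mz)-[160,90])*3,"obs 338,207")
for r in range(100,260,8):
    c=np.nonzero(m[r,230:340])[0]
    if len(c):print(r,c.min()+230,c.max()+230,end="; ")
E
```

```text
t 12.9 p [0.4683 0.047  0.1623] x [-0.0301  0.9995  0.0033] y [ 0.9373  0.0294 -0.3473] z [-0.3473 -0.0074 -0.9377] F [-0.3242 -0.5138  0.2322] w 0.49651082610183656 g 0.0 q [ 0.498   0.359  -0.7606  1.6687  0.158   1.5589 -0.272 ]
[272 183  11  86 816] [277.6213 225.6299]
front top -y [274.309  270.1895]
back top -y [284.4676 270.2448]
front top y5 [274.1742 228.1565]
front chip end [274.9679 188.4232]
[-0.0, 0.0001, 0.0157] [-0.001, -0.0, 0.0] 
[-0.0001, 0.0001, 0.0157] [-0.0, -0.0, 0.0] 
[-0.0, 0.0002, 0.0157] [-0.001, -0.001, 0.0] 
[-0.0, 0.0001, 0.0157] [-0.0, -0.0, 0.0] 
[-0.0001, 0.0002, 0.0157] [-0.001, -0.001, 0.001] 
-> [0.4426 0.0455 0.0897] [-2.0049 -2.0629  0.3636]
w4 exp [340.4544 202.7973] obs 338,207
188 275 282; 196 274 282; 204 273 282; 212 272 282; 220 273 282; 228 272 282; 236 272 282; 244 274 282; 252 274 282;
```

apply_moves --dp '[[-0.002, 0, 0.016], [0, 0, 0.016], [0, 0, 0.016], [0, 0, 0.016], [0, 0, 0.0145], [0, 0, 0], [0, 0, 0], [0, 0, 0], [0, 0, 0], [0, 0, 0]]' --twist '[[-0.001, 0, 0], [0, 0, 0], [-0.001, 0, 0], [0, 0, 0], [-0.001, 0, 0], [0, 0, 0], [0, 0, 0], [0, 0, 0], [0, 0, 0], [0, 0, 0]]' --fingers '[0.5, 0.5, 0.5, 0.5, 0.5, 0.5, 1, 1, 1, 1]' --newtons 20

```text
time: 13.95
position: [0.4429, 0.0443, 0.0904]
tool_rot: [-2.004, -2.063, 0.36]
ft_force: [-1.0, 0.3, 0.2]
grip_width: 0.222
grip_force: 0.0
```

apply_moves --dp '[[0, 0, 0], [0, 0, 0], [0, 0, 0], [0, 0, -0.005], [0, 0, -0.015], [0, 0, -0.02], [0, 0, -0.02], [0, 0, -0.02], [0, 0, 0]]' --twist '[[0, 0, 0], [0, 0, 0], [0, 0, 0], [0, 0, 0], [0, 0, 0], [0, 0, 0], [0, 0, 0], [0, 0, 0], [0, 0, 0]]' --fingers '[1, 1, 1, 1, 1, 1, 1, 1, 1]' --newtons 30

```text
time: 14.85
position: [0.4729, 0.0453, 0.1678]
tool_rot: [-2.008, -2.066, 0.353]
ft_force: [-0.2, 0.4, -0.6]
grip_width: 0.089
grip_force: 30.0
```

```bash
python3 - <<'E'
from h import *
s=st()
plan([((.50,.06,.40),toolR(70),8),((.53,.12,.40),toolR(56),2)])
E
```

```text
t 14.85 p [0.4729 0.0453 0.1678] x [-0.0281  0.9996  0.0026] y [ 0.9421  0.0274 -0.3343] z [-0.3342 -0.007  -0.9425] F [-0.1875  0.3731 -0.5674] w 0.08897623108587982 g 29.99940037741908 q [ 0.5023  0.3512 -0.7613  1.6614  0.1577  1.5587 -0.2682]
[0.0018, -0.0065, -0.0285] [-0.042, 0.008, 0.047] 
[0.0018, -0.0053, -0.0287] [-0.042, 0.008, 0.047] 
[0.0018, -0.0042, -0.0289] [-0.042, 0.008, 0.047] 
[0.0018, -0.0031, -0.0291] [-0.042, 0.008, 0.047] 
[0.0019, -0.002, -0.0291] [-0.042, 0.008, 0.046] 
[0.0021, -0.0008, -0.0292] [-0.042, 0.007, 0.047] 
[0.0023, 0.0003, -0.0292] [-0.043, 0.008, 0.046] 
[0.0027, 0.0015, -0.0291] [-0.042, 0.007, 0.047] 
-> [0.5  0.06 0.4 ] [-2.5735 -1.8015  0.0005]
[0.0333, 0.0038, -0.0] [-0.0, 0.0, 0.122] 
[0.0335, -0.0003, -0.0] [-0.0, 0.0, 0.122] 
-> [0.53 0.12 0.4 ] [-2.7736 -1.4749  0.0006]
```

apply_moves --dp '[[0.0018, -0.0065, -0.0285], [0.0018, -0.0053, -0.0287], [0.0018, -0.0042, -0.0289], [0.0018, -0.0031, -0.0291], [0.0019, -0.002, -0.0291], [0.0021, -0.0008, -0.0292], [0.0023, 0.0003, -0.0292], [0.0027, 0.0015, -0.0291], [0.0333, 0.0038, 0], [0.0335, 0, 0]]' --twist '[[-0.042, 0.008, 0.047], [-0.042, 0.008, 0.047], [-0.042, 0.008, 0.047], [-0.042, 0.008, 0.047], [-0.042, 0.008, 0.047], [-0.042, 0.007, 0.047], [-0.042, 0.007, 0.047], [-0.042, 0.007, 0.047], [0, 0, 0.122], [0, 0, 0.122]]' --fingers '[1, 1, 1, 1, 1, 1, 1, 1, 1, 1]'

```text
time: 15.85
position: [0.5297, 0.1194, 0.3982]
tool_rot: [2.781, 1.461, -0.008]
ft_force: [0.0, -0.3, -0.9]
grip_width: 0.09
grip_force: 30.0
```

apply_moves --dp '[[0, 0, 0], [0, 0, 0]]' --twist '[[0, 0, 0], [0, 0, 0]]' --fingers '[1, 1]'

```text
time: 16.05
position: [0.5287, 0.1201, 0.396]
tool_rot: [-2.769, -1.476, 0.015]
ft_force: [0.2, -0.8, -0.5]
grip_width: 0.091
grip_force: 30.0
```

```bash
python3 - <<'E'
from h import *
s=st();np.savez("pics/w8.npz",p=s["position"],r=s["tool_rot"]);im=get_image("wrist");cv2.imwrite("pics/w8.png",im[:,:,::-1])
W=wristcam(s["position"],s["tool_rot"]);print("lens guess px",proj(W,np.array([[.42,.23,.27],[.345,.29,.27]])))
plan([((.53,.12,.40)+np.array([-.03,-.06,0]),toolR(56),2)])
E
```

```text
t 16.05 p [0.5287 0.1201 0.396 ] x [ 0.5577  0.83   -0.0067] y [ 0.83   -0.5577 -0.0074] z [-0.0099 -0.0014 -1.    ] F [ 0.2386 -0.8172 -0.4828] w 0.09126022120605017 g 29.99920277885394 q [ 0.4613  0.1318 -0.8196  1.3777  0.0947  1.683  -0.9359]
lens guess px [[126.4254 176.547 ]
 [ 27.6887 168.2669]]
[-0.0325, 0.0046, -0.0017] [-0.003, 0.004, -0.0] 
[-0.0326, 0.0046, -0.0018] [-0.004, 0.003, -0.0] 
-> [0.5  0.06 0.4 ] [2.7738 1.4746 0.    ]
```

apply_moves --dp '[[-0.04, 0, 0], [-0.04, 0, 0], [0, 0, 0], [0, 0, 0]]' --twist '[[0, 0, 0], [0, 0, 0], [0, 0, 0], [0, 0, 0]]' --fingers '[1, 1, 1, 1]'

```text
time: 16.5
position: [0.4837, 0.0513, 0.3976]
tool_rot: [-2.777, -1.467, 0.013]
ft_force: [0.3, 0.7, 0.1]
grip_width: 0.089
grip_force: 30.0
```

```bash
python3 - <<'E'
from h import *
s=st();np.savez("pics/w9.npz",p=s["position"],r=s["tool_rot"]);im=get_image("wrist");cv2.imwrite("pics/w9.png",im[:,:,::-1])
a=cv2.imread("pics/w8.png")[:,:,::-1]
W=wristcam(s["position"],s["tool_rot"]);print("lens guess px",proj(W,np.array([[.42,.23,.27],[.345,.29,.27]])))
top=np.hstack([crop(a,0,100,160,120,2.5),crop(im,0,20,160,120,2.5)])
bot=np.hstack([crop(a,200,190,160,120,2.5),crop(cv2.imread("pics/w9.png")[:,:,::-1],200,190,160,120,2.5)])
cv2.imwrite("pics/w89.png",np.vstack([top,bot]));print(top.shape)
E
```

```text
t 16.5 p [0.4837 0.0513 0.3976] x [ 0.5637  0.826  -0.0067] y [ 0.826  -0.5637 -0.0047] z [-0.0076 -0.0029 -1.    ] F [0.2647 0.6743 0.0578] w 0.0886420871467131 g 29.9995762843173 q [ 0.614  -0.0319 -0.7445  1.4987 -0.0198  1.6743 -0.731 ]
lens guess px [[111.3054  87.632 ]
 [  4.1222  78.9145]]
(300, 800, 3)
```

View pics/w89.png

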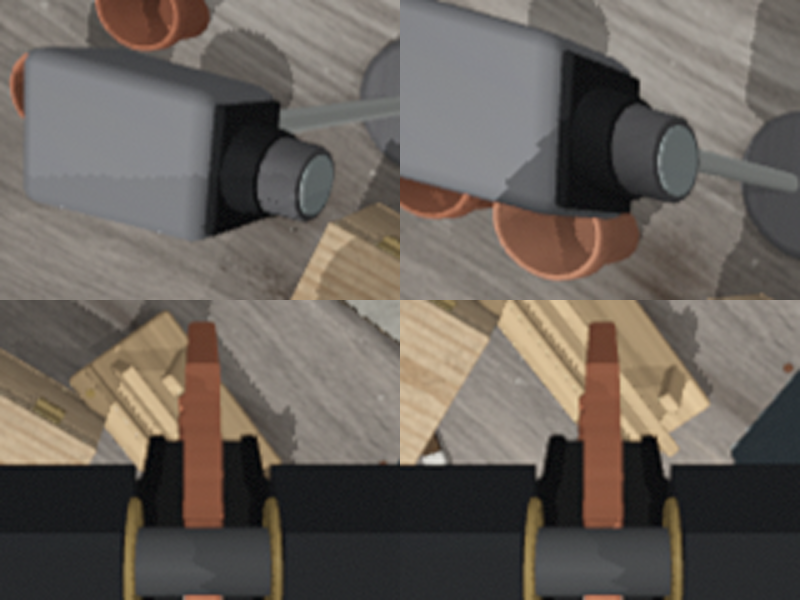

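The final montage shows the lens glass centred at left-panel (316,184) and right-panel (678,160). The head's top-face edges run (32,50) to (212,103) and (27,190) to (200,238). The top front edge is (217,105)-(207,235) on the left and (567,52)-(560,210) on the right. The held marker is square in the fingers, with its lower side corner at (202,323) and the chip start at (202,362).

```bash
python3 - <<'E'
from h import *
C=[]
for n in "89":
    f=np.load(f"pics/w{n}.npz");C.append((wristcam(f["p"],f["r"]),f["p"],R.from_rotvec(f["r"]).as_matrix()))
l=lambda u,v:(u/2.5,100+v/2.5);r=lambda u,v:((u-400)/2.5,20+v/2.5)
lens,e=tri((C[0][0],l(316,184)),(C[1][0],r(678,160)));print("lens",lens,e)
print("front top edge A",*tri((C[0][0],l(217,105)),(C[1][0],r(567,52))),"B",*tri((C[0][0],l(207,235)),(C[1][0],r(560,208))))
hd=lambda a,b:np.degrees(np.arctan2(*(b-a)[1::-1]))
for cam,k,pr in((C[0][0],l,[((32,50),(212,103)),((27,190),(200,238)),((207,235),(217,105))]),(C[1][0],r,[((400,165),(556,208)),((435,0),(563,48)),((560,208),(567,52))])):
    for a,b in pr:print(hd(atz(cam,k(*a),.29),atz(cam,k(*b),.29)))
# barrel: front plate bottom/top centre -> glass; head front centre from plate edge mid
for cam,p,M in C:pass
b=lambda u,v:(200+u/2.5,190+(v-300)/2.5)
cam,p,M=C[0]
def res(q):return np.concatenate([proj(cam,p+M@np.array([q[0]+.03,q[1],q[2]+.035]))-b(202.5,323),proj(cam,p+M@np.array([q[0]+.03,q[1],q[2]-.008]))-b(202.5,362)])
s=least_squares(res,[0,0,.006]);print("centre in tool",s.x,s.fun)
E
```

```text
lens [0.4222 0.2321 0.2704] [np.float64(0.0), np.float64(0.0)]
front top edge A [0.4208 0.2704 0.2866] [np.float64(0.2), np.float64(0.2)] B [0.3828 0.2381 0.2856] [np.float64(0.2), np.float64(0.2)]
-50.62953126543036
-50.456716454852696
41.07243313048553
-49.57025391460071
-53.96886887496
41.160707734215315
centre in tool [-0.0065  0.0013  0.031 ] [-0.0171  0.      0.0141 -0.    ]
```

```bash
python3 - <<'E'
from h import *
plan([((.5216,.1202,.36),toolR(40.5),5),((.5216,.1202,.2784),toolR(40.5),4)])
E
```

```text
[0.0155, -0.0013, 0.0074] [-0.001, 0.001, 0.054] 
[0.0153, -0.0021, 0.0074] [-0.001, 0.001, 0.053] 
[0.0152, -0.003, 0.0075] [-0.001, 0.002, 0.054] 
[0.015, -0.0038, 0.0075] [-0.001, 0.001, 0.053] 
[0.0148, -0.0046, 0.0074] [-0.0, 0.002, 0.054] 
-> [0.5216 0.1202 0.36  ] [-2.9471 -1.0869 -0.0001]
[-0.0, 0.0, 0.0204] [-0.0, -0.0, -0.0] 
[-0.0, 0.0, 0.0204] [-0.0, -0.0, -0.0] 
[-0.0, 0.0, 0.0204] [-0.0, -0.0, -0.0] 
[-0.0, 0.0, 0.0204] [-0.0, -0.0, -0.0] 
-> [0.5216 0.1202 0.2784] [-2.9471 -1.0869 -0.0001]
```

apply_moves --dp '[[0.0155, -0.0013, 0.0074], [0.0153, -0.0021, 0.0074], [0.0152, -0.003, 0.0074], [0.015, -0.0038, 0.0074], [0.0148, -0.0046, 0.0074], [0, 0, 0.0204], [0, 0, 0.0204], [0, 0, 0.0204], [0, 0, 0.0204], [0, 0, 0]]' --twist '[[-0.001, 0.001, 0.054], [-0.001, 0.001, 0.053], [-0.001, 0.002, 0.054], [-0.001, 0.001, 0.053], [0, 0.002, 0.054], [0, 0, 0], [0, 0, 0], [0, 0, 0], [0, 0, 0], [0, 0, 0]]' --fingers '[1, 1, 1, 1, 1, 1, 1, 1, 1, 1]'

```text
time: 17.55
position: [0.5199, 0.1215, 0.2756]
tool_rot: [-2.942, -1.091, 0.009]
ft_force: [-0.7, -0.2, -0.4]
grip_width: 0.089
grip_force: 30.0
```

apply_moves --dp '[[0, 0, 0], [0, 0, 0], [0, 0, 0]]' --twist '[[0, 0, 0], [0, 0, 0], [0, 0, 0]]' --fingers '[1, 1, 1]'

```text
time: 17.85
position: [0.5221, 0.1214, 0.2796]
tool_rot: [-2.946, -1.089, -0.002]
ft_force: [-0.5, -0.8, -1.3]
grip_width: 0.086
grip_force: 30.0
```

```bash
python3 - <<'E'
from h import *
s=st();M=R.from_rotvec(s["tool_rot"]).as_matrix();p=s["position"]
print("y heading",np.degrees(np.arctan2(M[1,1],M[0,1])))
c=p+M@[-.003,.0005,.008];print("plaque centre",c)
plan([((.5216,.1202,.2784),toolR(40.5),1)])
for n in("scene","side"):
    im=get_image(n);cv2.imwrite(f"pics/{n}9.png",im[:,:,::-1]);cam=fixed(n)
    hsv=cv2.cvtColor(im,cv2.COLOR_RGB2HSV);m=((hsv[...,0]<12)&(hsv[...,1]>110)&(hsv[...,2]>50)).astype(np.uint8)
    k,l,stt,cen=cv2.connectedComponentsWithStats(m);cp=proj(cam,c)
    for i in range(1,k):
        if stt[i,4]>60 and np.linalg.norm(cen[i]-cp)<60:print(n,stt[i],cen[i])
    hull=[p+M@np.array([-.003+a,.0005+b,.008+z]) for a,z in((.03,.035),(-.03,.035),(-.03,-.035),(.03,-.008),(.005,-.035),(.007,.073),(-.007,.073)) for b in(-.004,.004)]
    print("pred centre",cp,"pts",proj(cam,np.array(hull))[::2].round(1).tolist())
    for r in range(int(cp[1])-22,int(cp[1])+50,4):
        q=np.nonzero(m[r,int(cp[0])-30:int(cp[0])+30])[0]
        if len(q):print((r,int(q.min()+int(cp[0])-30),int(q.max()+int(cp[0])-30)),end=" ")
    print()
E
```

```text
t 17.85 p [0.5221 0.1214 0.2796] x [0.7594 0.6506 0.0016] y [ 0.6506 -0.7594 -0.0006] z [ 0.0009  0.0015 -1.    ] F [-0.5059 -0.7645 -1.278 ] w 0.0860471124168591 g 29.999271811248036 q [ 0.4997  0.1123 -0.8328  1.6229  0.0826  1.4421 -1.2028]
y heading -49.41274905343665
plaque centre [0.5202 0.1191 0.2716]
[-0.0012, 0.0006, 0.0012] [-0.001, -0.002, 0.002] 
-> [0.5216 0.1202 0.2784] [ 2.9472  1.0865 -0.0003]
scene [267 141   7  34 176] [269.7273 156.6193]
pred centre [271.0731 150.9436] pts [[272.4, 158.4], [267.3, 164.7], [267.1, 142.8], [272.3, 145.5], [270.2, 139.5], [270.5, 172.0], [269.4, 173.6]]
(144, 267, 271) (148, 267, 271) (152, 267, 273) (156, 267, 273) (160, 267, 273) (164, 267, 272) (168, 269, 272) (172, 269, 271) 
side [297 158  12  29 188] [301.5266 170.7394]
pred centre [302.2919 168.3618] pts [[307.1, 176.0], [295.3, 179.2], [295.6, 160.0], [307.4, 164.5], [302.7, 158.3], [302.5, 187.3], [299.7, 188.1]]
(158, 300, 302) (162, 298, 302) (166, 297, 308) (170, 297, 307) (174, 297, 307) (178, 300, 303) (182, 301, 303) (186, 302, 302)
```

```bash
python3 -c "
from bench import ctrl
print(ctrl.close_job())"
```

```text
the job is handed in; nothing more can be done
None
```

The sound marker stands released in the rack's middle slot, plaque on the rack. I handed in holding the chipped marker upright, its leaf face square to the lens at about 15 cm. My estimate puts the plaque centre within a few millimetres of the camera's line of sight. The robot clock stood at about 18 s.

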